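# Park the glass carriage on its hidden lock

## Task

Park the glass carriage on its counter rail. With the locking pin still in its stand, slide the carriage all the way to its left stop and then all the way to its right stop, feeling for the one stiff spot where it drags: that is where the lock is hidden. Then bring the carriage back onto the middle of the stiff spot, put the pin down through the carriage's eye into the lock until its collar sits on the carriage, let go, and leave the glasses and cups standing round about where they are.

Things in the scene. Friction and masses are not known exactly. Their poses are not given: they have to be found in the camera images.
- rail: Fixed aluminium slide rail, 450 long, 90 wide, top 50 above the worktop, black end blocks 70 high with rubber buffers. Origin: centre of its underside; y runs along the rail to the left stop (seen from the robot), x across it away from the robot, z up.
- slot (a point): Point on the middle of the rail's top. A slot 20 wide along the top is closed by soft black lips that do not resist the pin. Under them, its top 30 above the worktop, lies a steel strip that stops the pin, but for one hole 18 long (along the rail), the lock. The hole is hidden and differs each time: the eye is over it at some carriage joint value from 0.06 to 0.16.
- carriage (a joint): Carriage position in m: 0 at the right stop, 0.22 at the left stop (+y of the rail). In the rail frame the knob is at y = value - 0.07, the eye at value - 0.15, both x = 0. Sliding takes 1.5 N, but a hidden brake rubs within 15 mm either side of the lock: 9 to 13 N on entering that zone, about 7 N in it, fading on leaving. Alike both ways: the lock is midway between the two entries.
- knob (a point): Top centre of the carriage's upright black square knob, the grip for sliding it: 28 x 28, sides parallel to the rail's axes, from 70 to 124 above the worktop. The carriage's top round it is 64 to 78 above the worktop.
- eye (a point): Centre of the mouth of the carriage's eye: a vertical through hole of 16 diameter, chamfered 2, in the thick right end of the steel carriage, whose flat top is 72 above the worktop and underside 52; 80 to the right of the knob along the rail.
- pin: Loose locking pin, 120 long, 0.12 kg, upright in its stand at the start. Origin: its lower tip; z up its axis. Rod 12 diameter (tip tapered over 7) to 64 above the tip; collar 34 diameter, 64 to 70; black round handle 26 diameter, 70 to 120, the grip. Seated in the lock its tip is 8 above the worktop; elsewhere it meets the strip and the collar stays 22 above the carriage.
- pin_tip (a point): Centre of the pin's lower tip.
- pin_collar (a point): Centre of the underside of the pin's collar, 64 above the tip.
- pin_stand: Fixed stand of the pin: a tube 32 in diameter, 70 high, bore 20, open at the top, on a round foot 72 in diameter. Origin: centre of its underside. The pin's collar rests on the tube's rim.
- glass_left: Loose upside-down glass tumbler, 69 diameter, 88 high, left of the rail; bystander. Origin: centre of its underside.
- glass_back: Another such tumbler, behind the rail; bystander. Origin: centre of its underside.
- cups_right: Loose upside-down stack of clear cups, 82 diameter, 130 high, behind the right part of the rail; bystander. Origin: centre of its underside.

How it is judged:
By the outcome, as a careful person would: the job done as asked, in the order asked, and still so for the second after the job is handed in, with the robot touching nothing.
It also fails if it takes over 69 s, if anything falls off the work surface, if the arm or the gripper's body presses on something with over 40 N, if the wrist force passes 120 N, or if a joint passes its speed limit or range.

## Robot

A 6-joint arm with a two-finger parallel gripper is mounted at the origin on a cart in front of the work surface, level with it; the furniture and walls round the work are solid. World frame = base frame: x ahead of the robot, y to its left, z up, the work surface at z = 0. Lengths are in m, angles in rad, forces in N, time in s.
With the tool pointing down it reaches from about 0.35 to 0.775 m from the base axis. Payload 7.3 kg.
Tool frame: the origin (TCP) lies midway between the tips of the shut fingers; the grasp point (between the pads) lies 19 mm behind it; z points along the fingers, y is the line along which they close (so a half turn about z gives the same grasp; the last joint's range is limited). The gripper opens to 92 mm and grips with 3 to 60 N. Pads are 19 mm wide; open, the fingers measure 130 mm over their backs; the gripper's body (75 mm by 190 mm) begins 47 mm behind the grasp point.
Start: joints at [1.105, 0.342, 1.524, -0, 1.275, -0.146], TCP at [0.165, 0.498, 0.227] pointing down, gripper open.
Joint ranges: [-2.53, 2.53], [-0.77, 2.02], [0.04, 2.7], [-1, 4.14], [0.28, 2.66], [-3.11, 3.11]. Speed limits (rad/s): [2.57, 2.57, 3.14, 3.14, 3.14, 3.14].

## Interface

Orientations are given as a unit quaternion [x, y, z, w].
In Python, from rig import bot, set_gripper, planner, telemetry, optics, job gives the robot as it stands. Calls block until the motion is done:
- bot.move_pose(position, orientation): joint-space move of the TCP to a pose.
- bot.move_straight(position, vel=0.15, rot=None, max_force=None): straight line of the TCP; rot=None keeps the orientation; vel is the mean speed in m/s. With max_force (N) it stops when the force on the tool has changed by that much, and returns True; else False.
- bot.goto_joints(angles): joint-space move.
- set_gripper(opening, squeeze=None): finger opening in m; squeeze is the grip in N (None keeps the last); returns when the fingers have stopped.
- bot.pause(seconds).
- planner.inverse_kinematics(position, orientation): joint angles nearest the present ones, or None.
- telemetry.sense(): the state.
- optics.camera(name): name is "scene" or "top"; returns a dict with "frame" (384x512x3 uint8, blue, green, red), "K" (3x3 intrinsics, pixels), "cam_to_world" (4x4, takes a point from camera to world coordinates). Camera axes: x right, y up, looking along -z (the intrinsics and any distortion apply to the point x, -y, -z); pixel columns grow to the right and rows downward; lengths in m; the calibration is good to about 2 mm. A picture is of the moment at which its call begins. There is no depth.
A pose or a line that the arm cannot do raises bot.IKError and nothing moves.
- job.finish_job(): hands the job in; it is judged then, once.
The state is a dict: "time": time; "joints": joint angles; "qvel": joint speeds; "joint_torque": joint torques, N m; "tcp_pos": TCP position; "eef_rot": TCP orientation; "force": force on the tool from outside, world axes, zero at the start; "wrist_torque": the same for the moment, N m; "opening": finger opening in m; "gripper_force": force on a finger pad.
Only numpy, scipy, OpenCV 4.12 (cv2) and the standard library are available. Lean on these libraries where they do the work, as an engineer would, in place of code of your own. Each camera call takes 0.05 s, during which the arm holds its last target. There are 200 camera calls.

## Working session

There is one attempt and no reset: what is moved stays moved. The work goes in short steps, each a Python script; the robot and the scene stay as the last script left them, time stands still between calls to the robot, and variables do not carry over. Pictures are saved under pics/ and viewed, at most 10 in all, crops included, and the job is handed in when it is done.

```bash
ls; mkdir -p pics; python3 - <<'E'
from rig import bot,optics,telemetry
import cv2,numpy as np
for n in ("scene","top"):
    c=optics.camera(n); cv2.imwrite(f"pics/{n}0.png",c["frame"]); print(n,c["K"],c["cam_to_world"].round(4) if hasattr(c["cam_to_world"],'round') else c["cam_to_world"],[k for k in c])
s=telemetry.sense(); print(s)
E
```

```text
pics
scene [[464.80752729   0.         258.9088482 ]
 [  0.         464.80752729 181.67983761]
 [  0.           0.           1.        ]] [[ 0.4594  0.4583 -0.7609 -0.2656]
 [-0.8882  0.2437 -0.3895 -0.3918]
 [ 0.0069  0.8547  0.519   0.7073]
 [ 0.      0.      0.      1.    ]] ['frame', 'K', 'cam_to_world']
top [[467.63238711   0.         262.87752295]
 [  0.         467.63238711 189.23544067]
 [  0.           0.           1.        ]] [[ 0.0113  0.9962 -0.0861  0.4993]
 [-0.9997  0.0096 -0.0208  0.0329]
 [-0.0199  0.0863  0.9961  1.4652]
 [ 0.      0.      0.      1.    ]] ['frame', 'K', 'cam_to_world']
{'time': 0.1, 'joints': array([ 1.10501918e+00,  3.42634873e-01,  1.52493445e+00, -1.53321290e-05,
        1.27541911e+00, -1.46006223e-01]), 'qvel': array([ 0.0006788 , -0.00122804, -0.00285084, -0.00100666,  0.00088771,
       -0.0002054 ]), 'joint_torque': array([ 2.61305744e-03, -4.32004058e+01, -2.44697946e+01,  7.21788662e-02,
        5.26150223e-02, -1.39510794e-05]), 'tcp_pos': array([0.16484892, 0.49805109, 0.22611938]), 'eef_rot': array([ 1.59202883e-01,  9.87245641e-01, -6.67703104e-04, -2.03173560e-04]), 'force': array([-1.0994058 , -0.3196018 ,  0.23874191]), 'wrist_torque': array([-0.00886133,  0.0512521 ,  0.01543166]), 'gripper_force': 0.0, 'opening': 0.09188639332469123}
```

View pics/scene0.png

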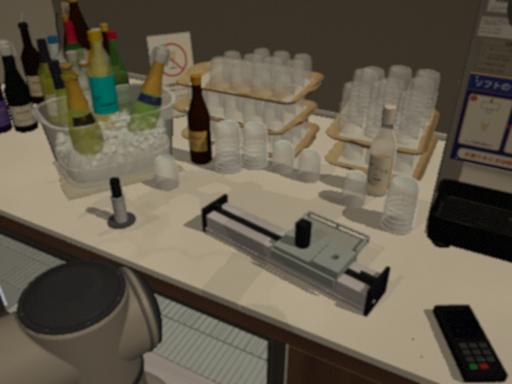

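View pics/top0.png

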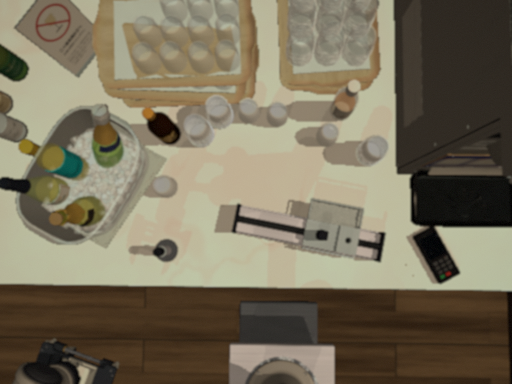

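Scene and top views show the rail from about (237,219) to (380,246) in the top view, with the knob at (321,235), the eye at (348,241) and the pin stand at (166,250). I'll enlarge these.

```bash
cat > h.py <<'E'
import numpy as np, cv2
from rig import bot,set_gripper,planner,telemetry,optics,job
def ray(c,u,v,z):
    K,T=np.array(c["K"]),np.array(c["cam_to_world"])
    d=T[:3,:3]@np.array([(u-K[0,2])/K[0,0],-(v-K[1,2])/K[1,1],-1]); o=T[:3,3]
    return (o+d*(z-o[2])/d[2])[:2]
def proj(c,p):
    K,T=np.array(c["K"]),np.array(c["cam_to_world"])
    q=T[:3,:3].T@(np.array(p)-T[:3,3]); return np.array([K[0,2]+K[0,0]*q[0]/-q[2],K[1,2]-K[1,1]*q[1]/-q[2]])
def crop(f,u,v,w,h,s): return cv2.resize(f[v:v+h,u:u+w],None,fx=s,fy=s,interpolation=cv2.INTER_CUBIC)
E
python3 - <<'E'
from h import *
f=cv2.imread("pics/top0.png")
a=crop(f,228,194,160,70,5); b=crop(f,136,228,56,40,7)
g=cv2.imread("pics/scene0.png")
d=crop(g,96,170,56,40,7)
out=np.zeros((350+280,800,3),np.uint8)[:600+30]
out[:350]=a; out[350:630,:392]=b; out[350:630,400:792]=d
cv2.imwrite("pics/c1.png",out[:600])
E
```

```text
(no output)
```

View pics/c1.png

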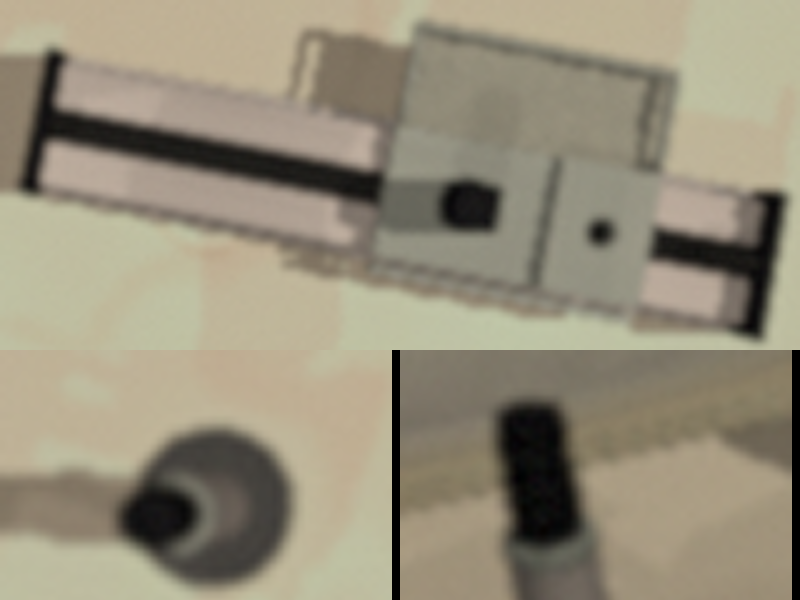

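The crop shows the left end block at about (236.6,218), the right block at (381.4,246.4), the eye at (348,240.4), the knob top at (324,235.3), the pin top at (157.2,251.4) and the foot centre at (166.4,250.3).

```bash
python3 - <<'E'
from h import *
c=optics.camera("top")
L=ray(c,236.6,218,.07);R=ray(c,381.4,246.4,.07);print("L,R",L,R,np.linalg.norm(L-R))
e=ray(c,348,240.4,.072);k=ray(c,324,235.3,.124);print("eye,knob",e,k,np.linalg.norm(e-k))
d=(L-R)/np.linalg.norm(L-R);m=(L+R)/2;print("dir",d,"yaw",np.degrees(np.arctan2(-d[0],d[1])),"mid",m)
for p,o in((e,.15),(k,.07)):
    print("joint",(p-m)@d+o,"lat",(p-m)@np.array([d[1],-d[0]]))
print("pin top",ray(c,157.2,251.4,.126),"foot",ray(c,166.4,250.3,.006))
s=optics.camera("scene")
print("scene pin top",ray(s,96+(530-400)/7,170+(408-350)/7,.126))
E
```

```text
L,R [0.53308541 0.13948623] [ 0.45410137 -0.28943584] 0.4361337192265555
eye,knob [ 0.47058311 -0.19103203] [ 0.48529578 -0.11463118] 0.07780458027525816
dir [0.18110052 0.98346459] yaw -10.433868560473742 mid [ 0.49359339 -0.0749748 ]
joint 0.031694647470661835 lat -0.0016117733801639554
joint 0.029496651409514532 lat -0.0009786107566279346
pin top [0.43407347 0.36064742] foot [0.43197308 0.36137455]
scene pin top [0.43612525 0.36126827]
```

```bash
cat >> h.py <<'E'
d=np.array([.18110,.98346]); n=np.array([d[1],-d[0]])  # along rail (left), across
def quat(tool_y_deg):
    best=None
    for a in (np.radians((tool_y_deg+90)/2),np.radians((tool_y_deg+270)/2)):
        yield [np.cos(a),np.sin(a),0,0]
RA=np.degrees(np.arctan2(d[1],d[0]))
def st(*a):
    s=telemetry.sense(); print(*a,round(s["time"],2),s["tcp_pos"].round(4),"F",s["force"].round(1),"op",round(s["opening"],4),"gf",round(s["gripper_force"],1)); return s
E
python3 - <<'E'
from h import *
k=np.array([.4850,-.1146])
for q in quat(RA):
    for x in (k-.04*d,k+.2*d): print(q,planner.inverse_kinematics([*x,.085],q))
for ya in (RA-90,0,RA):
  for q in quat(ya):
    for x in ((.434,.361),(.48,-.12)): print(ya,q,planner.inverse_kinematics([*x,.085],q))
q=list(quat(RA))[0]
set_gripper(.065)
bot.move_pose([*k,.2],q); st()
c=optics.camera("top"); s=optics.camera("scene")
cv2.imwrite("pics/c2.png",np.hstack([crop(c["frame"],260,170,130,110,3),crop(s["frame"],230,150,130,110,3)]))
E
```

```text
[np.float64(0.09092707793838899), np.float64(0.9958575533165304), 0, 0] [-4.64509709e-01  4.65791107e-01  1.77469920e+00 -4.44089210e-16
  9.01102343e-01 -1.85320036e+00]
[np.float64(0.09092707793838899), np.float64(0.9958575533165304), 0, 0] [ 1.09113734e-02  5.04070616e-01  1.70335892e+00 -4.44089210e-16
  9.34163117e-01 -1.37777927e+00]
[np.float64(-0.9958575533165304), np.float64(0.09092707793838906), 0, 0] [-4.64509709e-01  4.65791107e-01  1.77469920e+00 -4.44089210e-16
  9.01102343e-01  1.28839230e+00]
[np.float64(-0.9958575533165304), np.float64(0.09092707793838906), 0, 0] [ 1.09113734e-02  5.04070616e-01  1.70335892e+00 -4.44089210e-16
  9.34163117e-01  1.76381338e+00]
-10.433886874700192 [np.float64(0.7684727824496751), np.float64(0.6398824756422498), 0, 0] [ 5.58077000e-01  5.59857159e-01  1.59716210e+00 -4.44089210e-16
  9.84573393e-01  7.40182680e-01]
-10.433886874700192 [np.float64(0.7684727824496751), np.float64(0.6398824756422498), 0, 0] [-4.00013327e-01  4.55169708e-01  1.79425132e+00 -4.44089210e-16
  8.92171626e-01 -2.17907648e-01]
-10.433886874700192 [np.float64(-0
[... 1160 characters left out ...]
1.59716210e+00 -4.44089210e-16
  9.84573393e-01 -8.30613647e-01]
79.56611312529981 [np.float64(0.09092707793838899), np.float64(0.9958575533165304), 0, 0] [-4.00013327e-01  4.55169708e-01  1.79425132e+00 -4.44089210e-16
  8.92171626e-01 -1.78870397e+00]
79.56611312529981 [np.float64(-0.9958575533165304), np.float64(0.09092707793838906), 0, 0] [ 5.58077000e-01  5.59857159e-01  1.59716210e+00 -4.44089210e-16
  9.84573393e-01  2.31097901e+00]
79.56611312529981 [np.float64(-0.9958575533165304), np.float64(0.09092707793838906), 0, 0] [-4.00013327e-01  4.55169708e-01  1.79425132e+00 -4.44089210e-16
  8.92171626e-01  1.35288868e+00]
3.31 [ 0.4851 -0.1139  0.2   ] F [-1.2  0.9 -1. ] op 0.0651 gf 0.0
```

View pics/c2.png

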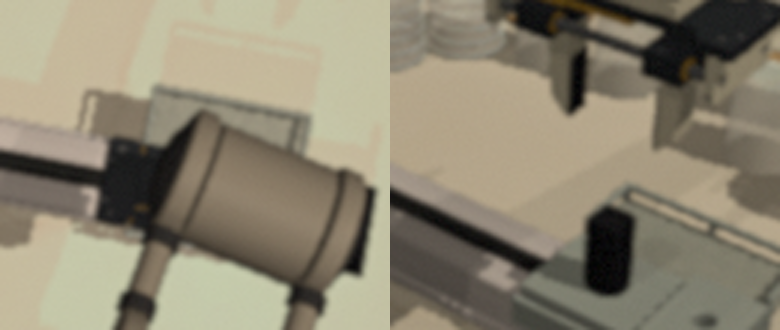

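The fingers straddle the knob line and the orientation matches. In the scene view the knob top is at about (303.5,222). Now I'll descend with a force guard, grip and sweep left.

```bash
python3 - <<'E'
from h import *
s=optics.camera("scene"); print("knob by scene",ray(s,303.5,222,.124))
k=np.array([.4850,-.1146])
print(bot.move_straight([*k,.085],vel=.1,max_force=8)); st("down")
set_gripper(.02,squeeze=40); bot.pause(.2); st("grip")
p0=telemetry.sense()["tcp_pos"]
tgt=p0.copy(); tgt[:2]+=d*.21
hit=bot.move_straight(tgt,vel=.04,max_force=5); s=st("entry?",hit); print("travel",(s["tcp_pos"]-p0)[:2]@d)
E
```

```text
knob by scene [ 0.48772079 -0.11308027]
False
down 4.76 [ 0.4854 -0.1147  0.0855] F [ 0.2 -0.3 -0.7] op 0.0649 gf 0.0
grip 5.63 [ 0.485  -0.1145  0.085 ] F [0.7 1.2 1.2] op 0.0279 gf 40.0
entry? True 8.07 [ 0.5006 -0.031   0.085 ] F [0.3 2.3 4.9] op 0.0282 gf 40.0
travel 0.08494794476210807
```

```bash
python3 - <<'E'
from h import *
p0=np.array([.4850,-.1145,.085])
for i in range(8):
    t=p0.copy(); t[:2]+=d*(.085+.004*(i+1)); bot.move_straight(t,vel=.04)
    s=telemetry.sense(); f=s["force"]; print(round(s["time"],2),round((s["tcp_pos"]-p0)[:2]@d,4),"along",round(f[:2]@d,1),"z",f[2].round(1))
E
```

```text
8.36 0.0896 along 4.1 z 2.6
8.61 0.0935 along 4.8 z 1.8
8.86 0.0974 along 3.1 z 2.4
9.11 0.1015 along 4.0 z 1.4
9.36 0.1057 along 4.7 z 1.9
9.61 0.1101 along 7.6 z 1.3
9.86 0.1133 along 2.6 z 0.9
10.11 0.1172 along 1.0 z 0.9
```

```bash
python3 - <<'E'
from h import *
p0=np.array([.4850,-.1145,.085])
tr=lambda s:round((s["tcp_pos"]-p0)[:2]@d,4)
def go(x,**k):
    t=p0.copy(); t[:2]+=d*x; return bot.move_straight(t,**k)
h=go(.215,vel=.05,max_force=22); s=st("left stop",h); print(tr(s)); np.save("left.npy",s["tcp_pos"])
go(.15,vel=.08); st("back")
h=go(.06,vel=.04,max_force=5); s=st("entry R",h); print(tr(s))
E
```

```text
left stop True 11.48 [0.52   0.0727 0.085 ] F [-0.9 -4.5  4.1] op 0.0281 gf 40.0
0.1904
back 12.15 [0.5124 0.0319 0.085 ] F [ 4.3 -1.8  0.2] op 0.0278 gf 40.0
entry R True 13.28 [ 0.5055 -0.0052  0.085 ] F [-1.3 -2.6  5.3] op 0.0276 gf 40.0
0.1113
```

```bash
python3 - <<'E'
from h import *
p0=np.array([.4850,-.1145,.085])
tr=lambda s:round((s["tcp_pos"]-p0)[:2]@d,4)
def go(x,**k):
    t=p0.copy(); t[:2]+=d*x; return bot.move_straight(t,**k)
go(.07,vel=.06); s=st("thru"); print(tr(s))
h=go(-.055,vel=.05,max_force=22); s=st("right stop",h); print(tr(s)); np.save("right.npy",s["tcp_pos"])
E
```

```text
thru 14.14 [ 0.4979 -0.0459  0.085 ] F [ 4.6 -2.3  1.1] op 0.028 gf 40.0
0.0698
right stop True 15.93 [ 0.4797 -0.1436  0.085 ] F [1.9 2.9 3.6] op 0.0276 gf 40.0
-0.0296
```

```bash
python3 - <<'E'
from h import *
p0=np.array([.4850,-.1145,.085])
t=p0.copy(); t[:2]+=d*.0981
bot.move_straight(t,vel=.07); bot.pause(.2); s=st("at lock"); np.save("lock.npy",s["tcp_pos"]); print((s["tcp_pos"]-p0)[:2]@d)
set_gripper(.065); t[2]=.2; bot.move_straight(t,vel=.2); st("up")
pin=np.array([.4345,.361])
q=list(quat(RA-90))[0]
bot.move_pose([*pin,.19],q); st("over pin")
c=optics.camera("top"); s=optics.camera("scene")
e=np.load("lock.npy")[:2]-.08*d; print("eye pred",e,"top px",proj(c,[*e,.072]),"scene px",proj(s,[*e,.072]))
u,v=proj(c,[*e,.072]).astype(int); a=crop(c["frame"],u-40,v-30,80,60,5)
u,v=proj(s,[*e,.072]).astype(int); b=crop(s["frame"],u-40,v-30,80,60,5)
x=crop(s["frame"],80,130,80,60,5)
cv2.imwrite("pics/c3.png",np.vstack([np.hstack([a,b]),np.hstack([x,x*0])]))
E
```

```text
at lock 18.11 [ 0.5031 -0.0184  0.085 ] F [-0.5 -6.1  2.7] op 0.0278 gf 40.0
0.09779356267840937
up 19.62 [ 0.5021 -0.0179  0.1991] F [-0.6 -0.6 -0.1] op 0.0649 gf 0.0
over pin 21.61 [0.4347 0.3606 0.1897] F [ 0.5 -0.  -0.1] op 0.065 gf 0.0
eye pred [ 0.48863281 -0.0970754 ] top px [316.11689251 233.89137236] scene px [295.55447989 238.97239091]
```

View pics/c3.png

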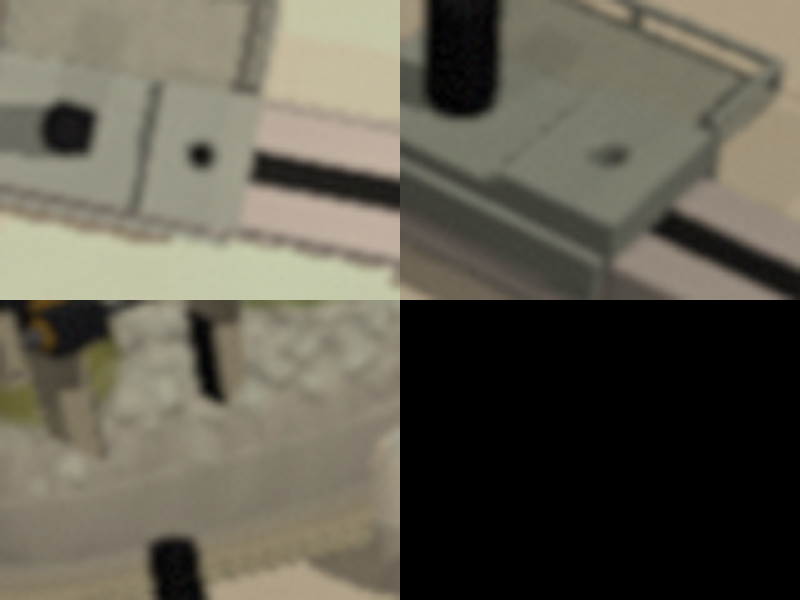

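```bash
python3 - <<'E'
from h import *
c=optics.camera("top"); s=optics.camera("scene")
e1=ray(c,315.6,233.4,.072); e2=ray(s,296.6,238.6,.072); print("eye top/scene",e1,e2)
pin=np.array([.4347,.361])
print(bot.move_straight([*pin,.084],vel=.1,max_force=8)); st("down")
set_gripper(.015,squeeze=30); st("grip")
bot.move_straight([*pin,.225],vel=.15); st("lift")
e=np.array([.4886,-.0971]); q=list(quat(RA-90))[0]
bot.move_pose([*e,.225],q)
bot.move_straight([*e,.168],vel=.1); bot.pause(.2); w=st("over eye"); t=w["tcp_pos"]; print(w["eef_rot"])
c=optics.camera("top"); s=optics.camera("scene")
print("tip px pred",proj(s,[*t[:2],t[2]-.078]),proj(s,[*t[:2],t[2]-.014]))
cv2.imwrite("pics/c4.png",crop(s["frame"],250,165,100,90,6))
E
```

```text
eye top/scene [ 0.49006331 -0.0955464 ] [ 0.49090822 -0.09858208]
False
down 23.02 [0.4351 0.3613 0.0847] F [ 0.3  0.1 -0.3] op 0.0654 gf 0.0
grip 23.73 [0.4346 0.361  0.084 ] F [-1.   0.3  0.2] op 0.0254 gf 30.0
lift 24.82 [0.4342 0.3607 0.2239] F [ 0.  -0.7 -2.4] op 0.0255 gf 30.0
over eye 27.43 [ 0.489  -0.0972  0.1687] F [-0.2 -0.2 -1.5] op 0.0255 gf 30.0
[7.68461107e-01 6.39896083e-01 3.65476375e-04 6.28918587e-04]
tip px pred [296.09214536 232.09368301] [297.56788818 207.75016068]
```

View pics/c4.png

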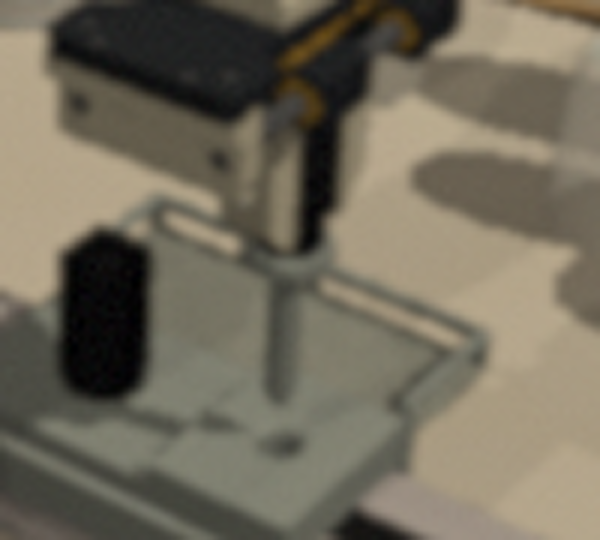

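The pin tip at (296.4,231.9) is where the model predicts, and the eye at (296.4,238.6) puts it about 1 mm further in +x. I'll insert with a force guard.

```bash
python3 - <<'E'
from h import *
e=np.array([.4901,-.0971])
bot.move_straight([*e,.168],vel=.05)
print(bot.move_straight([*e,.135],vel=.06,max_force=6)); st("in eye?")
print(bot.move_straight([*e,.112],vel=.05,max_force=6)); st("above strip")
E
```

```text
False
in eye? 28.48 [ 0.4902 -0.0971  0.135 ] F [-0.2 -0.6 -0.8] op 0.0251 gf 30.0
False
above strip 29.08 [ 0.4901 -0.0971  0.1119] F [ 0.   0.2 -1.2] op 0.0254 gf 30.0
```

In the eye with no contact force. Going on through the strip.

```bash
python3 - <<'E'
from h import *
e=np.array([.4901,-.0971])
print(bot.move_straight([*e,.0845],vel=.04,max_force=7)); bot.pause(.1); st("seat")
s=optics.camera("scene"); cv2.imwrite("pics/c5.png",crop(s["frame"],250,165,100,90,6))
E
```

```text
True
seat 29.81 [ 0.4897 -0.097   0.0859] F [-0.5 -0.4  6.3] op 0.0254 gf 30.0
```

View pics/c5.png

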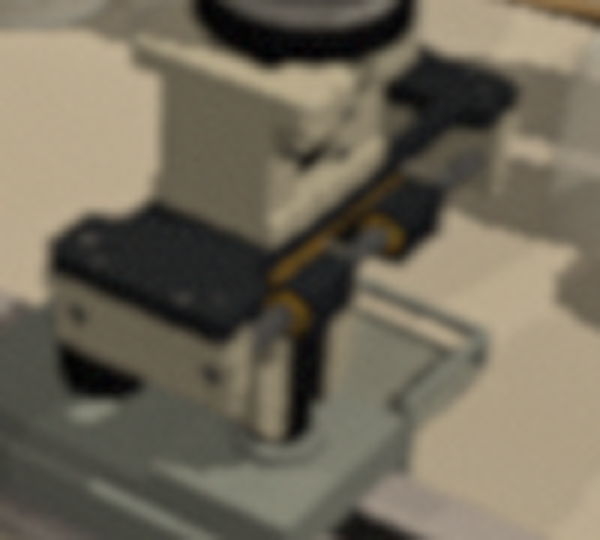

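The collar rests on the carriage at (280,450) in the crop, and the TCP is at 0.086 as expected for a seated pin. I'll let go, retreat and check.

```bash
python3 - <<'E'
from h import *
e=np.array([.4897,-.097])
set_gripper(.06); bot.move_straight([*e,.088],vel=.05); bot.move_straight([*e,.23],vel=.12); st("up")
bot.move_pose([.42,.15,.25],list(quat(RA-90))[0]); st("away")
s=optics.camera("scene"); c=optics.camera("top")
cv2.imwrite("pics/c6.png",np.hstack([crop(s["frame"],150,110,270,200,2)[:, :400+140],crop(c["frame"],270,110,130,200,2)]))
E
```

```text
up 32.19 [ 0.4893 -0.0969  0.2293] F [ 0.7  0.6 -0.7] op 0.0597 gf 0.0
away 33.2 [0.4204 0.1494 0.2498] F [0.6 0.3 0.1] op 0.0597 gf 0.0
```

View pics/c6.png

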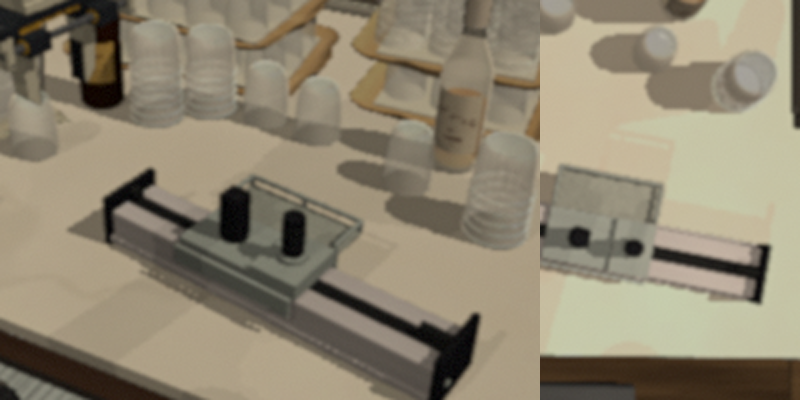

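The pin is seated with its collar on the carriage at (292,258), and the glasses and cups are standing where they were.

```bash
python3 -c "
from rig import job; print(job.finish_job())"
```

```text
the job is handed in; nothing more can be done
None
```

The carriage is parked on the stiff spot (joint value about 0.128) after touching both stops, left first. The pin is through the eye into the lock with its collar on the carriage, the glasses and cups are where they were, and the job was handed in at about 33 s.

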